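# Fit the keyed lamp head into the pan unit's hub and hold it home

## Task

Lift the yellow lamp head out of its grey stand and fit it to the black pan unit: lower its keyed stem into the hub, turn the lamp until the key slips into the keyway, and keep pushing against the spring until the lamp's flange is fully home on the hub. Finish still gripping the lamp and pressing it home, since the spring lifts it again if you let go before the clamp screw is tightened. Do not disturb the heat sink, the screwdriver and the bezel ring on the bench.

Things in the scene. Friction and masses are not known exactly. Their poses are not given: they have to be found in the camera images.
- lamp: Loose yellow lamp head, 0.4 to 0.6 kg. Origin: centre of the underside of its steel flange (52 mm dia, 6 mm thick); z up, x = the way the lens looks. Starts upright, flange on the stand's top, stem in its hole. Below the flange: steel stem 26 mm dia, 40 mm long on the z axis, end chamfered 3 mm. Lowest 14 mm are plain (no key) and enter the bore at any turn.
- lamp_grip (a point): Point on the axis of the lamp's level barrel, above the stem, 43 mm above lamp's origin; axes of lamp. Grip here, across the barrel (along y). Barrel: yellow, 50 mm dia, 100 mm long along x; ribs 54 mm dia beyond 24 mm each way; flared lens guard (62 mm dia) to x = +72 mm, black cable gland to x = -78 mm; black foot 26 mm wide below it.
- lamp_key (a point): Lower end of the stem's brass key, 16.5 mm from the stem's axis, 26 mm below the flange's underside. The key lies on the lens side (+x of the lamp, below the white line on the barrel), is 8 mm wide, stands 4 mm proud of the stem (17 mm from the axis), and runs from 26 to 4 mm below the flange. Its lower end is half round (radius 4 mm). Hidden in the stand at the start.
- stand: Grey block 110 x 110 x 50 mm on a black foot plate, fixed to the bench. Origin: centre of its underside. A round hole, 38 mm dia and 46 mm deep, opens in the middle of its top.
- pan: Black pan unit, fixed to the bench. Base plate 150 x 120 x 8 mm, housing 100 x 86 mm up to 60 mm height. Origin: centre of its underside. The hub stands on its middle, 60 to 110 mm above the bench. The housing's turn does not tell where the keyway is.
- hub_face (a point): Centre of the hub's flat top (62 mm dia, 110 mm above the bench), the flange's seat: home = lamp's origin here, lamp's x along this x. This x points from the bore's axis to the keyway, z up. Black sleeve, aluminium lining, bore 28 mm dia. A clamp boss juts out on the side away from the keyway, 6 mm below the top. The hub is geared: it takes 1.5 N m to turn, so it stays put.
- keyway (a point): Mouth of the hub's one keyway at its top face, 16.5 mm from the bore's axis, mid-width; axes as hub_face. The slot is 9.6 mm wide, reaches 18.5 mm from the bore's axis, and runs the hub's full 50 mm height. A key that misses it rests on the hub's top with the flange 26 mm above the face.
- plunger (a joint): Brass spring plunger (23 mm dia) at the bottom of the hub's bore: 0 = up, its top 32 mm below the hub's face; grows as the stem's end presses it down (m). 0.008 when the lamp's flange touches the hub's face; stop at 0.009. Spring: 6.5 N at 0, 14.5 N at 0.008, so about 10 N of push beyond the lamp's own weight.
- heatsink: Bystander: loose aluminium finned heat sink, upright, 64 mm square foot, 74 mm high. Origin: centre of its underside.
- driver: Bystander: loose red-handled screwdriver lying on the bench between stand and pan unit, blade to its +x.
- bezel: Bystander: loose yellow ring lying flat, 64 mm outside dia, 12 mm high. Origin: centre of its underside.
Things that resemble listed ones, but are neither listed nor needed, are in the scene too. What is shaped like the pan but red is not meant. There is more than one size of the stand; the job needs the larger.

How it is judged:
On the way, in this order (a step that is already met when the one before it is completed fails the run):
1. the lamp is in the gripper, its stem lifted clear out of the stand (contact force between the fingers and lamp above 2 N and z of lamp in the frame of stand above 0.092 m), for 0.2 s.
2. the stem is in the hub's bore and the key has slipped into the keyway (horizontal distance between lamp and hub_face below 0.004 m and horizontal distance between lamp_key and keyway below 0.004 m and z of lamp in the frame of hub_face below 0.02 m and angle between lamp's own z axis and vertical below 0.12 rad), for 0.1 s.
At the end, for the whole second after the job is handed in: The lamp is upright (within 3.4 degrees) with its key in the keyway (within 4 mm) and its stem in the bore (within 3 mm), its flange within 2 mm of the hub's face with the spring plunger pressed more than 6.2 mm, and still gripped by the fingers, which keep it pressed (value of joint plunger above 0.0062 m and z of lamp in the frame of hub_face below 0.002 m and horizontal distance between lamp and hub_face below 0.003 m and horizontal distance between lamp_key and keyway below 0.004 m and angle between lamp's own z axis and vertical below 0.06 rad and contact force between the fingers and lamp above 2 N); the arm keeps its last pose, push and grip.
It fails at once if a bystander (heat sink, screwdriver, bezel ring) is moved more than 25 mm or the heat sink is tipped over (distance of any of heatsink, driver, bezel from where it was at the start of the episode above 0.025 m or angle between heatsink's own z axis and vertical above 0.5 rad).
It also fails if it takes over 38 s, if anything falls off the work surface, if the arm or the gripper's body presses on something with over 40 N, if the wrist force passes 120 N, or if a joint passes its speed limit or range.

## Robot

A 6-joint arm with a two-finger parallel gripper is mounted at the origin on the work surface. World frame = base frame: x ahead of the robot, y to its left, z up, the work surface at z = 0. Lengths are in m, angles in rad, forces in N, time in s.
With the tool pointing down it reaches from about 0.35 to 0.975 m from the base axis. Payload 4.9 kg.
Tool frame: the origin (TCP) lies on the centre line of the jaws, within the pads' length; the fingertips stand manip.tip_reach ahead of it and the grasp point (between the pads) is the TCP (manip.tip_reach is the distance from the TCP to the fingertips, in m); z points along the fingers, y is the line along which they close (so a half turn about z gives the same grasp; the last joint's range is limited). The gripper opens to 85 mm and grips with 20 to 120 N. Pads are 22 mm wide; open, the fingers measure 114 mm over their backs; the gripper's body (76 mm by 85 mm) begins 54 mm behind the grasp point. The pads swing forward as they close: fully open they stand 13 mm farther back than shut.
Start: joints at [1.035, 0.053, 1.613, -0, 1.476, -0.119], TCP at [0.253, 0.571, 0.221] pointing down, gripper open.
Joint ranges: [-3.01, 3.01], [-1.01, 2.22], [0.06, 2.58], [-1.02, 4.17], [0.09, 2.62], [-3.14, 3.14]. Speed limits (rad/s): [2.57, 2.57, 3.14, 3.14, 3.14, 3.14].

## Interface

Orientations are given as a unit quaternion [w, x, y, z].
In Python, from plant import manip gives the robot as it stands. The module is installed in compiled form; this text tells all that it offers.
- The arm moves only by the tool move_arm, never from a script. Its argument "rows" is a list of rows, each a list of 7 numbers: the shift along the tool's x, y, z in cm, then the turn, a rotation vector about the tool's x, y, z in degrees, then the opening, from -1 (shut) to 1 (fully open). In form: [[tx, ty, tz, ax, ay, az, jaw], ...]. A call has 1 to 20 rows; each row shifts and turns the commanded pose from where the row before left it, along the tool's axes as they then stand; what a row does not reach is not made up. A row lasts 1/12 s, in which the tool goes at most 41.7 mm and 7.16 degrees, less where a joint would pass 70% of its speed; a pose out of reach is approached as far as the arm can. A call is refused whole if a number of a shift passes 4.17 or a number of a turn 7.16, either way. A call with a gripper value outside its range is refused whole. The fingers move at their own pace and stop on an object; the grip force is fixed at half the most. Time passes only in rows, so rows that do not move let the fingers close. It gives the time, the measured TCP pose, the force, the opening and the grip force at its end, in the units of the state.
- manip.state(): the state, without advancing time (a new reading comes with each control period).
- manip.grab_frame(name): name is "scene" or "top" or "wrist"; returns a dict with "img" (420x560x3 uint8, blue, green, red), "mtx" (3x3 intrinsics, pixels), "R" (3x3) and "t" (3): a world point X has camera coordinates R X + t. Camera axes: x right, y down, z forward; pixel columns grow to the right and rows downward; lengths in m; the calibration is good to about 2 mm. The wrist camera is an equidistant fisheye: a pixel r from the principal point sees the ray r / f radians off the axis. A picture is of the moment at which its call begins. There is no depth.
- manip.job_done(): hands the job in; it is judged then, once.
The state is a dict: "time": time; "joint_pos": joint angles; "joint_vel": joint speeds; "joint_efforts": joint torques, N m; "tool_pos": TCP position; "tool_rot": TCP orientation; "contact_force": force on the tool from outside, world axes, zero at the start; "ft_torque": the same for the moment, N m; "gripper_width": opening from 0.0 (shut) to 1.0 (fully open); "grasp_force": force on a finger pad.
Only numpy, scipy, OpenCV 4.12 (cv2) and the standard library are available. Lean on these libraries where they do the work, as an engineer would, in place of code of your own. Each camera call takes 0.05 s, during which the arm holds its last target. There are 200 camera calls.

## Working session

There is one attempt and no reset: what is moved stays moved. The work goes in short steps, Python scripts to look and compute and a tool call to move; the robot and the scene stay as the last step left them, time stands still between calls to the robot, and variables do not carry over. Pictures are saved under pics/ and viewed, at most 10 in all, crops included, and the job is handed in when it is done.

Besides the shell and the picture viewer there is one more tool, called after "Call:" as name([rows], argument=value, ...), one row to a line, values as JSON. move_arm: Moves the arm, as the interface text tells. Its arguments: {"type":"object","properties":{"rows":{"type":"array","items":{"type":"array","items":{"type":"number"}}}},"required":["rows"]}

```bash
mkdir -p pics; cat > h.py <<'E'
import numpy as np, cv2, pickle
from plant import manip
def grab(n,tag):
    f=manip.grab_frame(n); cv2.imwrite(f'pics/{tag}.png',f['img']); pickle.dump(f,open(f'pics/{tag}.pkl','wb')); return f
def load(tag): return pickle.load(open(f'pics/{tag}.pkl','rb'))
def ray(f,u,v,fish=False):
    K,R,t=f['mtx'],np.array(f['R']),np.array(f['t'])
    x=np.array([(u-K[0][2])/K[0][0],(v-K[1][2])/K[1][1]])
    if fish:
        r=np.linalg.norm(x); d=np.r_[x/max(r,1e-9)*np.sin(r),np.cos(r)]
    else: d=np.r_[x,1]
    d=R.T@d; return -R.T@t, d/np.linalg.norm(d)
def atz(f,u,v,z,fish=False):
    c,d=ray(f,u,v,fish); return c+d*(z-c[2])/d[2]
def tri(rs):
    A=sum(np.eye(3)-np.outer(d,d) for c,d in rs); b=sum((np.eye(3)-np.outer(d,d))@c for c,d in rs)
    X=np.linalg.solve(A,b); return X,[np.linalg.norm((np.eye(3)-np.outer(d,d))@(X-c)) for c,d in rs]
def proj(f,X,fish=False):
    p=np.array(f['R'])@X+np.array(f['t']); K=f['mtx']
    if fish:
        r=np.hypot(p[0],p[1]); th=np.arctan2(r,p[2]); x=p[:2]/max(r,1e-9)*th
    else: x=p[:2]/p[2]
    return np.array([K[0][0]*x[0]+K[0][2],K[1][1]*x[1]+K[1][2]])
E
python3 - <<'E'
from h import *
for n in('scene','top','wrist'):
    f=grab(n,n+'0'); print(n,np.round(f['mtx'],1).tolist(),np.round(-f['R'].T@f['t'],3))
print(manip.tip_reach, manip.state())
a=load('scene0')['img'];b=load('top0')['img']
cv2.imwrite('pics/both.png',cv2.resize(np.hstack([a,b]),(800,300)))
E
```

```text
scene [[443.8, 0.0, 274.9], [0.0, 443.8, 214.2], [0.0, 0.0, 1.0]] [0.996 0.207 0.939]
top [[487.1, 0.0, 284.8], [0.0, 487.1, 202.4], [0.0, 0.0, 1.0]] [ 0.362 -0.017  0.984]
wrist [[325.2, 0.0, 286.1], [0.0, 325.2, 206.1], [0.0, 0.0, 1.0]] [0.178 0.606 0.372]
0.019 {'time': 0.15, 'joint_pos': array([ 1.03504265e+00,  5.32345460e-02,  1.61398219e+00, -1.53068098e-05,
        1.47601685e+00, -1.19034287e-01]), 'joint_vel': array([-7.93766471e-05, -3.89267237e-03, -3.30649102e-03,  4.16986758e-04,
       -1.93100049e-03, -3.51625547e-04]), 'joint_efforts': array([ 1.02152459e-03, -3.94238913e+01, -3.70723379e+01, -1.28004731e-04,
        4.62839918e-03, -1.54056335e-05]), 'tool_pos': array([0.25273806, 0.57106203, 0.22022512]), 'tool_rot': array([-2.56628322e-04,  2.06854568e-01,  9.78371358e-01, -7.79334257e-04]), 'contact_force': array([-0.07988016, -0.28562598,  0.26982876]), 'ft_torque': array([0.01839707, 0.03326038, 0.03203912]), 'grasp_force': 0.0, 'gripper_width': 1.0007675436569896}
```

View pics/top0.png

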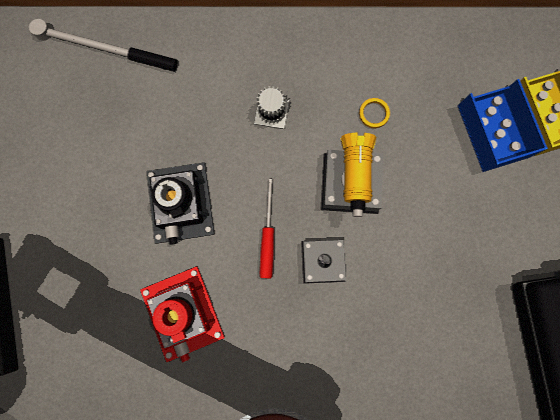

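View pics/scene0.png

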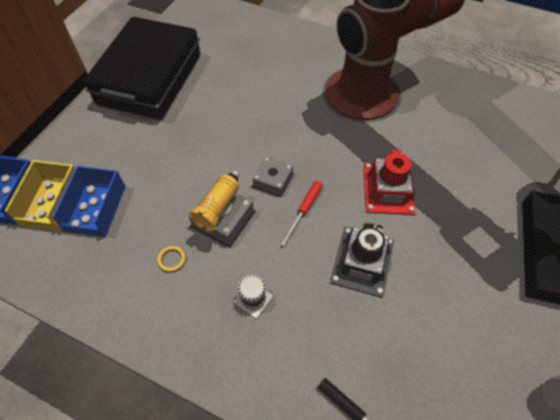

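The top view shows the yellow lamp at (358,175) on the larger grey stand (345,180), lens up (+x). The black pan's hub is at (172,196). The heat sink is at (271,105), the driver at (267,230) and the bezel at (375,112).

Look-alikes: red pan (175,315), small stand (324,260), yellow bin (545,95), yellow bezel (375,112). I choose the lamp at (358,175) and the black pan at (172,196), and check both in a crop.

```bash
python3 - <<'E'
from h import *
a=load('top0')['img'];b=load('scene0')['img']
c=lambda im,x,y,w=80,h=60,s=5: cv2.resize(im[y:y+h,x:x+w],None,fx=s,fy=s,interpolation=cv2.INTER_CUBIC)
cv2.imwrite('pics/crop1.png',np.vstack([np.hstack([c(a,135,165),c(a,320,125,80,100,3)[:0] if 0 else cv2.resize(a[125:225,300:433],(400,300),interpolation=cv2.INTER_CUBIC)]),np.hstack([c(b,325,220),c(b,185,165)])]))
E
```

```text
(no output)
```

View pics/crop1.png

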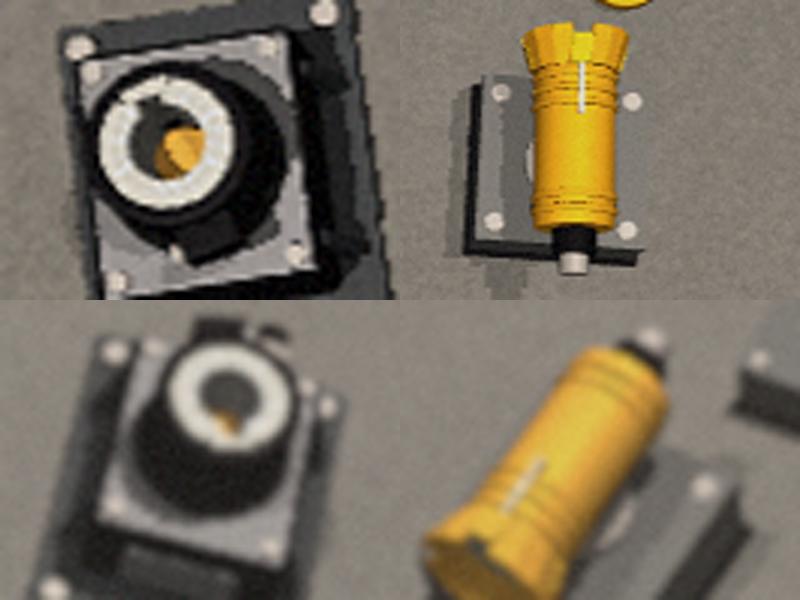

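The crop confirms both choices. The black hub's light ring is centred at top (168.6,193.6) and scene (371.2,239.4), with the keyway notch at top (164.6,185.6). On the lamp, the white line runs in top from (360.8,145.7) to (360.5,161.7), and in scene from (207,206.6) to (214,197).

```bash
python3 - <<'E'
from h import *
T=load('top0');S=load('scene0')
def t(n,a,b):
    X,e=tri([ray(T,*a),ray(S,*b)]); print(n,np.round(X,4),np.round(e,4))
t('hub',(168.6,193.6),(371.2,239.4))
t('wl lens',(360.8,145.7),(207,206.6)); t('wl rear',(360.5,161.7),(214,197))
t('gland tip',(357.5,212),(236.4,173.5))
c=atz(T,168.6,193.6,.11);k=atz(T,164.6,185.6,.11);print(c,k,np.degrees(np.arctan2(*(k-c)[[1,0]])),np.linalg.norm(k-c))
for p in[(360.8,145.7),(360.5,161.7)]: print(atz(T,*p,.12))
print(atz(T,357.5,212,.09))
E
```

```text
hub [0.5156 0.1901 0.1091] [0.0022 0.0022]
wl lens [ 0.6008 -0.1595  0.1222] [0.0031 0.0031]
wl rear [ 0.5714 -0.1587  0.1203] [0.0028 0.0028]
gland tip [ 0.4816 -0.1534  0.1009] [0.0033 0.0033]
[0.51604971 0.18779498 0.11      ] [0.53086866 0.19557406 0.11      ] 27.69683863371069 0.016736646459127084
[ 0.60262081 -0.16284749  0.12      ]
[ 0.57257971 -0.16147921  0.12      ]
[ 0.48424809 -0.15831845  0.09      ]
```

Call:
move_arm([
  [0, 0, 0, 0, 0, -7.13, 1],
  [0, 0, 0, 0, 0, -7.13, 1],
  [0, 0, 0, 0, 0, -7.13, 1],
  [-2.15, -2.3, 0, 0, 0, 0, 1],
  [-2.15, -2.3, 0, 0, 0, 0, 1],
  [-2.15, -2.3, 0, 0, 0, 0, 1],
  [-2.15, -2.3, 0, 0, 0, 0, 1],
  [-2.15, -2.3, 0, 0, 0, 0, 1],
  [-2.15, -2.3, 0, 0, 0, 0, 1],
  [-2.15, -2.3, 0, 0, 0, 0, 1],
  [-2.15, -2.3, 0, 0, 0, 0, 1],
  [-2.15, -2.3, 0, 0, 0, 0, 1],
  [-2.15, -2.3, 0, 0, 0, 0, 1],
  [-2.15, -2.3, 0, 0, 0, 0, 1],
  [-2.15, -2.3, 0, 0, 0, 0, 1],
  [-2.15, -2.3, 0, 0, 0, 0, 1],
  [-2.15, -2.3, 0, 0, 0, 0, 1],
  [-2.15, -2.3, 0, 0, 0, 0, 1],
  [-2.15, -2.3, 0, 0, 0, 0, 1],
  [0, 0, 0, 0, 0, 0, 1],
])

```text
time: 1.82
tool_pos: [0.5832, 0.1848, 0.2207]
tool_rot: [0.0, 0.024, 1.0, -0.001]
contact_force: [-0.2, -0.1, 0.2]
gripper_width: 0.997
grasp_force: 0.0
```

```bash
python3 - <<'E'
from h import *
f=grab('wrist','w1'); print(proj(f,np.array([.516,.19,.11]),1))
E
```

```text
[287.8358433  117.22932329]
```

Call:
move_arm([
  [-0.3, -3.4, 0, 0, 0, 0, 1],
  [-0.3, -3.4, 0, 0, 0, 0, 1],
  [-0.3, -3.4, 0, 0, 0, 0, 1],
  [-0.3, -3.4, 0, 0, 0, 0, 1],
  [-0.3, -3.4, 0, 0, 0, 0, 1],
  [0, 0, 0, 0, 0, 0, 1],
])

```text
time: 2.37
tool_pos: [0.5879, 0.0145, 0.221]
tool_rot: [-0.0, 0.024, 1.0, -0.001]
contact_force: [-0.4, 0.0, -0.8]
gripper_width: 0.998
grasp_force: 0.0
```

```bash
python3 - <<'E'
from h import *
f=grab('wrist','w2'); print(proj(f,np.array([.516,.19,.11]),1),proj(f,np.array([.565,-.158,.1]),1))
E
```

```text
[476.89338856 113.52997185] [106.17616752 180.80347528]
```

Call:
move_arm([
  [-0.3, -3.4, 0, 0, 0, 0, 1],
  [-0.3, -3.4, 0, 0, 0, 0, 1],
  [-0.3, -3.4, 0, 0, 0, 0, 1],
  [-0.3, -3.4, 0, 0, 0, 0, 1],
  [-0.3, -3.4, 0, 0, 0, 0, 1],
  [0, 0, 0, 0, 0, 0, 1],
])

```text
time: 2.92
tool_pos: [0.5959, -0.1552, 0.2209]
tool_rot: [-0.0, 0.023, 1.0, -0.001]
contact_force: [-0.5, -0.6, -0.3]
gripper_width: 1.006
grasp_force: 0.0
```

```bash
python3 - <<'E'
from h import *
f=grab('wrist','w3'); print(proj(f,np.array([.565,-.158,.1]),1), manip.state()['tool_pos'])
def c(tag,X,w,h,W,H):
    f=load(tag);u,v=proj(f,np.array(X),1).astype(int); x=int(np.clip(u-w/2,0,560-w));y=int(np.clip(v-h/2,0,420-h));print(tag,x,y,W/w,H/h)
    return cv2.resize(f['img'][y:y+h,x:x+w],(W,H),interpolation=cv2.INTER_CUBIC)
cv2.imwrite('pics/crop2.png',np.vstack([np.hstack([c('w1',[.516,.19,.11],100,75,400,300),c('w2',[.516,.19,.11],100,75,400,300)]),np.hstack([c('w2',[.565,-.158,.1],160,120,400,300),c('w3',[.565,-.158,.1],200,150,400,300)])]))
E
```

```text
[280.38538272 159.6477961 ] [ 0.59589241 -0.15265987  0.22084142]
w1 237 79 4.0 4.0
w2 426 75 4.0 4.0
w2 26 120 2.5 2.5
w3 180 84 2.0 2.0
```

View pics/crop2.png

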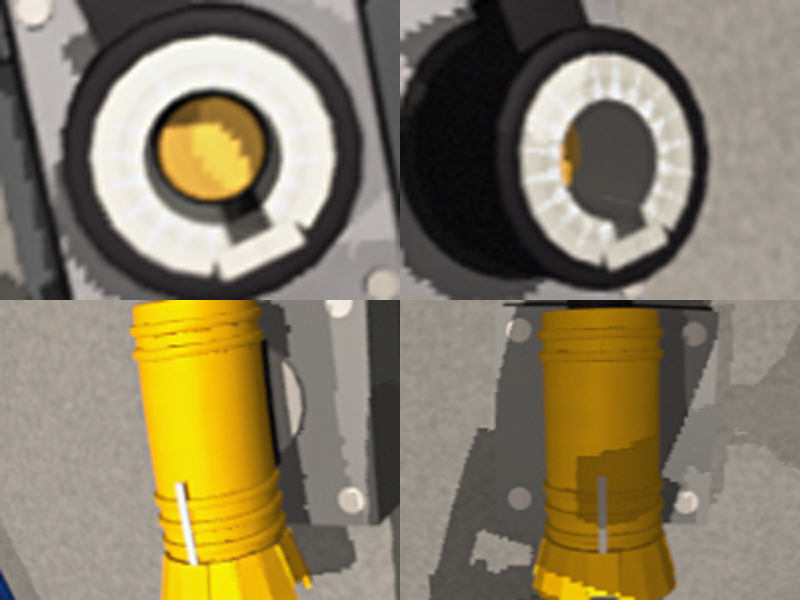

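The wrist crop shows the hub ring in w1 at (289.9,117.9), with the keyway pointing down and slightly right, and in w2 at (477.1,115.1). The lamp's white line in w3 runs from (281,172.5) to (281,210.5), with its rib bands near y 112 and 178.

```bash
python3 - <<'E'
from h import *
a,b,c=load('w1'),load('w2'),load('w3'); T=load('top0')
P=lambda n,X:print(n,np.round(X,4))
u1=lambda x,y:(237+x/4-.4,79+y/4-.4); u2=lambda x,y:(426+(x-400)/4-.4,75+y/4-.4)
u3=lambda x,y:(26+x/2.5-.3,120+(y-300)/2.5-.3); u4=lambda x,y:(180+(x-400)/2-.25,84+(y-300)/2-.25)
hub=tri([ray(a,*u1(213,157),1),ray(b,*u2(606,162),1)]);P('hub',hub[0]);print(hub[1])
c1=atz(a,*u1(213,157),.11,1);P('hub@.11 w1',c1);P('w2',atz(b,*u2(606,162),.11,1))
c2=atz(b,*u2(606,162),.11,1)
ang=lambda d:np.degrees(np.arctan2(d[1],d[0]))
for q in[(251,233),(261,251)]:
    k=atz(a,*u1(*q),.11,1);print('key w1',ang(k-c1),np.linalg.norm(k-c1))
for q in[(627,236),(637,250)]:
    k=atz(b,*u2(*q),.11,1);print('key w2',ang(k-c2),np.linalg.norm(k-c2))
for n,p,q in[('wl rear',(181,484),(602,477)),('wl lens',(195,563),(602,553)),('bolt1',(351,499),(685,500)),('bolt2',(341,300),(694,332))]:
    X,e=tri([ray(b,*u3(*p),1),ray(c,*u4(*q),1)]);P(n,X);print(e)
for n,q in[('rib-',(602,356)),('rib+',(602,488)),('wlr',(602,477)),('wll',(602,553))]: P(n,atz(c,*u4(*q),.118,1))
for q in[(519,330),(694,332),(519,498),(685,500),(602,413)]: P('bolt',atz(c,*u4(*q),.05,1))
for q in [(546,400),(659,400)]: P('edge',atz(c,*u4(*q),.098,1))
s=manip.state();P('tcp',s['tool_pos']);P('q',s['tool_rot'])
E
```

```text
hub [0.5171 0.1916 0.1079]
[np.float64(0.0004035590134621478), np.float64(0.00040355901346241115)]
hub@.11 w1 [0.5166 0.1916 0.11  ]
w2 [0.5174 0.1903 0.11  ]
key w1 23.714041511675866 0.017265555808059056
key w1 24.23853398003489 0.021479070238826857
key w2 22.48129889027093 0.018100312256586044
key w2 26.902307406994165 0.02228949878429569
wl rear [ 0.5719 -0.1577  0.1187]
[np.float64(0.00010468471472313284), np.float64(0.00010468471472339572)]
wl lens [ 0.6038 -0.1594  0.1185]
[np.float64(0.00034483361801158614), np.float64(0.00034483361801164805)]
bolt1 [ 0.6018 -0.1176  0.0492]
[np.float64(0.00028142992043094325), np.float64(0.0002814299204310146)]
bolt2 [ 0.5157 -0.1108  0.048 ]
[np.float64(9.823589273170933e-06), np.float64(9.82358927291706e-06)]
rib- [ 0.5236 -0.1553  0.118 ]
rib+ [ 0.5765 -0.1579  0.118 ]
wlr [ 0.572  -0.1577  0.118 ]
wll [ 0.6043 -0.1594  0.118 ]
bolt [ 0.5105 -0.1968  0.05  ]
bolt [ 0.5157 -0.111   0.05  ]
bolt [ 0.5962 -0.2032  0.05  ]
bolt [ 0.6013 -0.1177  0.05  ]
bolt [ 0.5545 -0.1581  0.05  ]
edge [ 0.5417 -0.1803  0.098 ]
edge [ 0.544  -0.1325  0.098 ]
tcp [ 0.5959 -0.1527  0.2208]
q [-3.000e-04  2.280e-02  9.997e-01  3.000e-04]
```

Call:
move_arm([
  [2.13, -0.3, 0, 0, 0, 0, 1],
  [2.13, -0.3, 0, 0, 0, 0, 1],
  [0, 0, 2.5, 0, 0, 0, 1],
  [0, 0, 2.5, 0, 0, 0, 1],
  [0, 0, 2.5, 0, 0, 0, 1],
  [0, 0, 2.5, 0, 0, 0, 1],
  [0, 0, 1.7, 0, 0, 0, 1],
  [0, 0, 1.0, 0, 0, 0, 1],
  [0, 0, 0, 0, 0, 0, 1],
  [0, 0, 0, 0, 0, 0, 1],
  [0, 0, 0, 0, 0, 0, -1],
  [0, 0, 0, 0, 0, 0, -1],
  [0, 0, 0, 0, 0, 0, -1],
  [0, 0, 0, 0, 0, 0, -1],
  [0, 0, 0, 0, 0, 0, -1],
  [0, 0, 0, 0, 0, 0, -1],
  [0, 0, 0, 0, 0, 0, -1],
  [0, 0, 0, 0, 0, 0, -1],
])

```text
time: 4.47
tool_pos: [0.5603, -0.1592, 0.1076]
tool_rot: [0.008, 0.022, 1.0, -0.003]
contact_force: [-7.0, 3.5, 38.9]
gripper_width: 0.005
grasp_force: 19.6
```

```bash
python3 - <<'E'
from h import *
f=grab('wrist','w4');s=grab('scene','s4')
st=manip.state();print({k:np.round(v,4) for k,v in st.items()})
cv2.imwrite('pics/crop4.png',np.hstack([cv2.resize(f['img'],(440,330)),cv2.resize(s['img'][130:250,150:280],(358,330),interpolation=cv2.INTER_CUBIC)]))
E
```

```text
{'time': np.float64(4.5667), 'joint_pos': array([-4.0470e-01,  3.7200e-02,  1.8252e+00,  7.0000e-04,  1.2613e+00,
       -1.9321e+00]), 'joint_vel': array([ 0.0013,  0.0009, -0.0015, -0.0005, -0.0015, -0.0002]), 'joint_efforts': array([ -1.0405, -14.8115, -17.2236,  -0.1671,  -2.1708,   0.0261]), 'tool_pos': array([ 0.5603, -0.1591,  0.1076]), 'tool_rot': array([ 0.0084,  0.0218,  0.9997, -0.0031]), 'contact_force': array([-7.5813,  4.2485, 40.0394]), 'ft_torque': array([0.5874, 1.2021, 0.0374]), 'grasp_force': np.float64(19.3906), 'gripper_width': np.float64(0.0003)}
```

View pics/crop4.png

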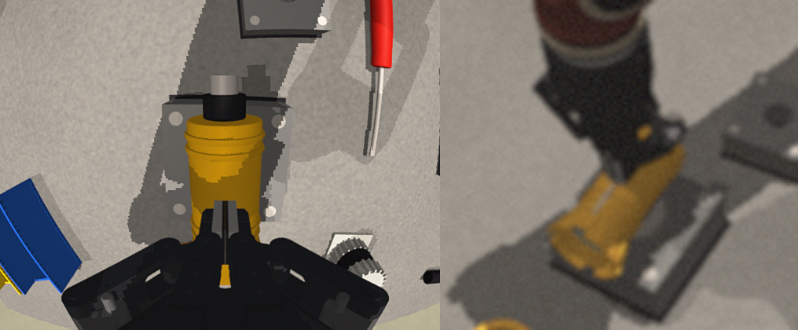

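The picture shows the jaws shut at (225,240) in front of the camera, with the barrel still under them and not between the pads. I'll check where the tips are before lifting.

```bash
python3 - <<'E'
from h import *
f=load('w4');k=440/560
R0=np.array([.5603,-.1591,.1076])
print('campos',-f['R'].T@f['t'])
for n,X in[('tcp',R0),('tip',R0-[0,0,.019]),('barreltop',[.553,-.157,.1185]),('rearrib top',[.5236,-.1553,.118]),('bolt1',[.5157,-.111,.05]),('bolt2',[.5105,-.1968,.05]),('bolt3',[.6013,-.1177,.05]),('bolt4',[.5962,-.2032,.05])]:
    print(n,proj(f,np.array(X),1)*k)
cv2.imwrite('pics/c5.png',cv2.resize(f['img'][120:400,180:400],(629,800))[:600])
E
```

```text
campos [ 0.47614997 -0.15339767  0.25845642]
tcp [223.41979126 204.1189436 ]
tip [223.72317195 191.62540827]
barreltop [226.0372624  202.32180707]
rearrib top [226.8203359  157.20498902]
bolt1 [279.24153915 120.2452817 ]
bolt2 [176.42546545 118.33987823]
bolt3 [269.62996815 210.17069866]
bolt4 [179.59079414 208.66205574]
```

View pics/c5.png

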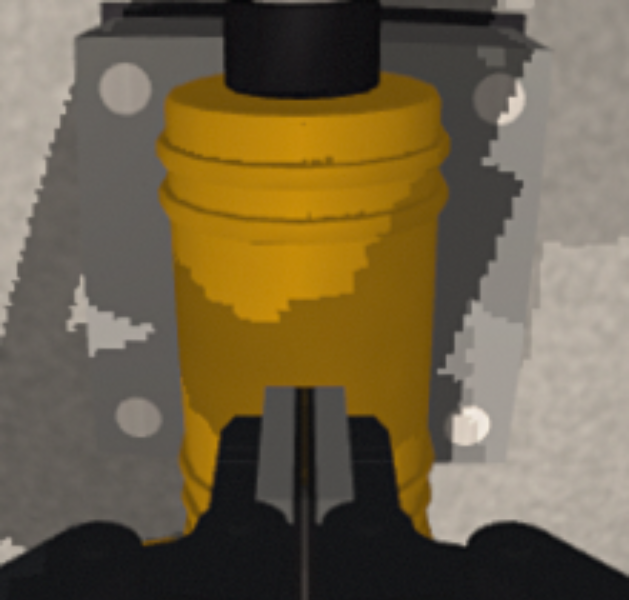

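The tips rest on top of the barrel, although the reported TCP puts them about 30 mm lower. So the tool's real tips look offset from the reported TCP. I'll lift and measure this.

Call:
move_arm([
  [0, 0, -1.4, 0, 0, 0, -1],
  [0, 0, -3, 0, 0, 0, -1],
  [0, 0, -3, 0, 0, 0, -1],
  [0, 0, 0, 0, 0, 0, -1],
  [0, 0, 0, 0, 0, 0, -1],
])

```text
time: 4.98
tool_pos: [0.5547, -0.1571, 0.1715]
tool_rot: [0.003, 0.022, 1.0, -0.001]
contact_force: [-0.3, 0.5, 0.2]
gripper_width: 0.003
grasp_force: 0.0
```

```bash
python3 - <<'E'
from h import *
s=grab('scene','s5');t=grab('top','t5');w=grab('wrist','w5')
p=manip.state()['tool_pos'];print(p,manip.state()['contact_force'])
cs=[]
for n,f,fi in(('s',s,0),('t',t,0),('w',w,1)):
    u=proj(f,p-[0,0,.019],fi);print(n,u,proj(f,p,fi),proj(f,p+[0,0,.011],fi))
    x,y=(int(u[0])-50,int(u[1])-37);y=min(y,345);print(x,y)
    cs.append(cv2.resize(f['img'][y:y+75,x:x+100],(400,300),interpolation=cv2.INTER_CUBIC))
cs.append(cv2.resize(s['img'],(400,300)))
cv2.imwrite('pics/c6.png',np.vstack([np.hstack(cs[:2]),np.hstack(cs[2:])]))
E
```

```text
[ 0.55217292 -0.1559717   0.16666372] [ 0.04492768 -0.39975454 -1.03292711]
s [216.68134135 183.61427264] [215.61870728 178.49432606] [214.98671101 175.44926359]
166 146
t [360.20880057 169.28343391] [361.97279617 166.83016273] [363.03065803 165.35894476]
310 132
w [284.78444294 243.02290106] [284.61712294 258.20314437] [284.50526958 268.41880205]
234 206
```

View pics/c6.png

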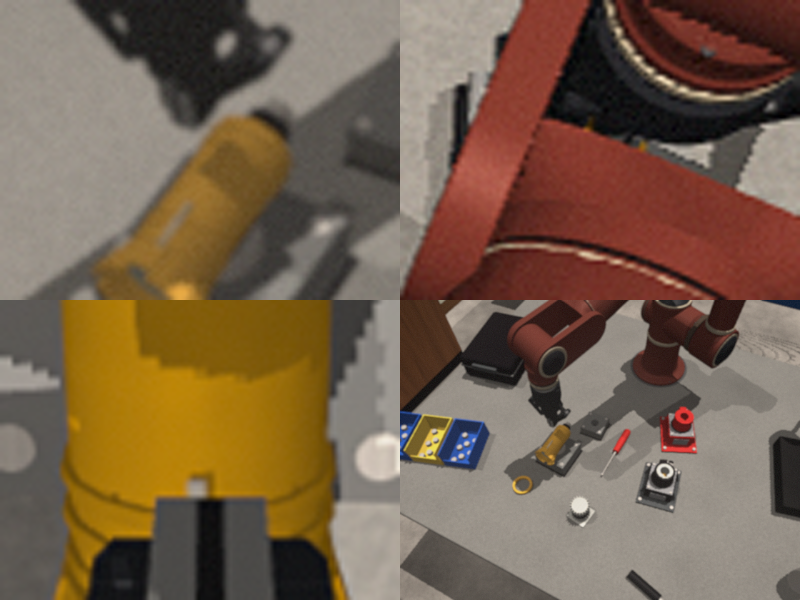

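The scene crop shows the fingertips at (212,176.5), well above the predicted (216.7,183.6). The wrist crop shows the near edge of the tips at (287,255.5).

```bash
python3 - <<'E'
from h import *
s,w=load('s5'),load('w5')
X,e=tri([ray(s,212.2,176.5),ray(w,287,255.5,1)]);print('naive',X,e)
p=np.array([.5522,-.156,.1667])
for x in(.541,.552,.563):
  c,d=ray(w,287,255.5,1);X=c+d*(x-c[0])/d[0];print('wrist if pad face at x',x,X)
for dz in (-.02,-.01,0,.01,.02): print(dz,proj(s,p+[0,0,dz]),proj(s,p+[.011,0,dz]),proj(w,p+[-.011,0,dz],1))
# white line check (lamp position now): s rear end
print(proj(s,np.array([.5719,-.1577,.1187])),proj(s,np.array([.6038,-.1594,.1185])))
print('crop coords',(np.array(proj(s,np.array([.5719,-.1577,.1187])))-[166,146])*4,(np.array(proj(s,np.array([.6038,-.1594,.1185])))-[166,146])*4)
E
```

```text
naive [ 0.55134055 -0.15891085  0.16978153] [np.float64(0.004795716521917306), np.float64(0.00479571652191733)]
wrist if pad face at x 0.541 [ 0.541      -0.15425281  0.18519604]
wrist if pad face at x 0.552 [ 0.552      -0.15469329  0.16397223]
wrist if pad face at x 0.563 [ 0.563      -0.15513376  0.14274841]
-0.02 [216.71682141 183.87397814] [214.19490305 187.6284074 ] [283.87231729 225.050944  ]
-0.01 [216.16282724 181.20553483] [213.61531852 184.97939189] [283.73742959 231.92043886]
0 [215.59885469 178.48902839] [213.02523841 182.28240586] [283.58848919 239.5385289 ]
0.01 [215.02463175 175.72314846] [212.42437501 179.53613438] [283.42337856 248.0247216 ]
0.02 [214.43987638 172.90653663] [211.81243002 176.739214  ] [283.23958977 257.5225599 ]
[213.13955461 197.47773193] [205.15297499 208.27367714]
crop coords [188.55821846 205.91092772] [156.61189995 249.09470857]
```

Both views agree that the real tips sit about 14 mm behind the reported TCP, not 19 mm ahead of it. So the grasp needs the TCP about 33 mm lower, at z ≈ 0.058. I'll open, go down in steps while watching the force, then close.

Call:
move_arm([
  [0, 0, 0, 0, 0, 0, 1],
  [0, 0, 0, 0, 0, 0, 1],
  [0, 0, 0, 0, 0, 0, 1],
  [0, 0, 0, 0, 0, 0, 1],
  [0, 0, 0, 0, 0, 0, 1],
  [0, 0, 0, 0, 0, 0, 1],
  [0, 0, 2, 0, 0, 0, 1],
  [0, 0, 2, 0, 0, 0, 1],
  [0, 0, 2, 0, 0, 0, 1],
  [0, 0, 2, 0, 0, 0, 1],
  [0, 0, 1, 0, 0, 0, 1],
  [0, 0, 1, 0, 0, 0, 1],
  [0, 0, 0.5, 0, 0, 0, 1],
  [0, 0, 0.5, 0, 0, 0, 1],
  [0, 0, 0, 0, 0, 0, 1],
])

```text
time: 6.38
tool_pos: [0.553, -0.1563, 0.0579]
tool_rot: [-0.0, 0.022, 1.0, 0.0]
contact_force: [0.3, -0.4, -0.4]
gripper_width: 0.998
grasp_force: 0.0
```

Call:
move_arm([
  [0, 0, 0, 0, 0, 0, -1],
  [0, 0, 0, 0, 0, 0, -1],
  [0, 0, 0, 0, 0, 0, -1],
  [0, 0, 0, 0, 0, 0, -1],
  [0, 0, 0, 0, 0, 0, -1],
  [0, 0, 0, 0, 0, 0, -1],
  [0, 0, 0, 0, 0, 0, -1],
])

```text
time: 6.97
tool_pos: [0.5541, -0.1573, 0.0599]
tool_rot: [0.001, 0.022, 1.0, -0.001]
contact_force: [-1.0, -3.6, 6.0]
gripper_width: 0.571
grasp_force: 63.2
```

Call:
move_arm([
  [0, 0, -0.6, 0, 0, 0, -1],
  [0, 0, -1, 0, 0, 0, -1],
  [0, 0, -1.4, 0, 0, 0, -1],
  [0, 0, -1.5, 0, 0, 0, -1],
  [0, 0, -2, 0, 0, 0, -1],
  [0, 0, -2, 0, 0, 0, -1],
  [0, 0, -2, 0, 0, 0, -1],
  [0, 0, -2, 0, 0, 0, -1],
  [0, 0, 0, 0, 0, 0, -1],
  [0, 0, 0, 0, 0, 0, -1],
])

```text
time: 7.8
tool_pos: [0.5537, -0.1563, 0.1848]
tool_rot: [0.001, 0.022, 1.0, -0.0]
contact_force: [-0.2, -0.3, -5.9]
gripper_width: 0.568
grasp_force: 63.2
```

Call:
move_arm([
  [0, 0, 0, 0, 0, -6.75, -1],
  [0, 0, 0, 0, 0, -6.75, -1],
  [0, 0, 0, 0, 0, -6.75, -1],
  [0, 0, 0, 0, 0, -6.75, -1],
  [-0.92, 2.76, 0, 0, 0, 0, -1],
  [-0.92, 2.76, 0, 0, 0, 0, -1],
  [-0.92, 2.76, 0, 0, 0, 0, -1],
  [-0.92, 2.76, 0, 0, 0, 0, -1],
  [-0.92, 2.76, 0, 0, 0, 0, -1],
  [-0.92, 2.76, 0, 0, 0, 0, -1],
  [-0.92, 2.76, 0, 0, 0, 0, -1],
  [-0.92, 2.76, 0, 0, 0, 0, -1],
  [-0.92, 2.76, 0, 0, 0, 0, -1],
  [-0.92, 2.76, 0, 0, 0, 0, -1],
  [-0.92, 2.76, 0, 0, 0, 0, -1],
  [-0.92, 2.76, 0, 0, 0, 0, -1],
  [0, 0, 0, 0, 0, 0, -1],
  [0, 0, 0, 0, 0, 0, -1],
])

```text
time: 9.3
tool_pos: [0.5143, 0.1919, 0.1807]
tool_rot: [-0.002, -0.214, 0.977, -0.0]
contact_force: [0.3, -0.4, -5.7]
gripper_width: 0.567
grasp_force: 64.2
```

```bash
python3 - <<'E'
from h import *
s=grab('scene','s7');w=grab('wrist','w7');t=grab('top','t7')
st=manip.state();print(st['tool_pos'],st['tool_rot'])
for f,n,fi in((s,'s',0),(w,'w',1),(t,'t',0)): print(n,proj(f,np.array([.517,.191,.11]),fi),proj(f,np.array([.517,.191,.15]),fi))
u=proj(s,np.array([.517,.191,.14])).astype(int);x,y=u[0]-50,u[1]-75;print(x,y)
A=cv2.resize(s['img'][y:y+150,x:x+100],(400,600),interpolation=cv2.INTER_CUBIC)
B=cv2.resize(w['img'],(400,300));u=proj(t,np.array([.517,.191,.14])).astype(int);x,y=u[0]-50,u[1]-37;print(x,y)
C=cv2.resize(t['img'][y:y+75,x:x+100],(400,300),interpolation=cv2.INTER_CUBIC)
cv2.imwrite('pics/c7.png',np.hstack([A,np.vstack([B,C])]))
E
```

```text
[0.51548327 0.19004631 0.18182277] [-1.21730396e-03 -2.11903200e-01  9.77289885e-01 -1.81167313e-04]
s [370.40648618 239.87120519] [373.88948839 230.63448398]
w [284.52998012 216.37450947] [284.17472893 238.80483375]
t [166.85231461 193.08865154] [161.50061246 189.08738058]
322 158
112 153
```

View pics/c7.png

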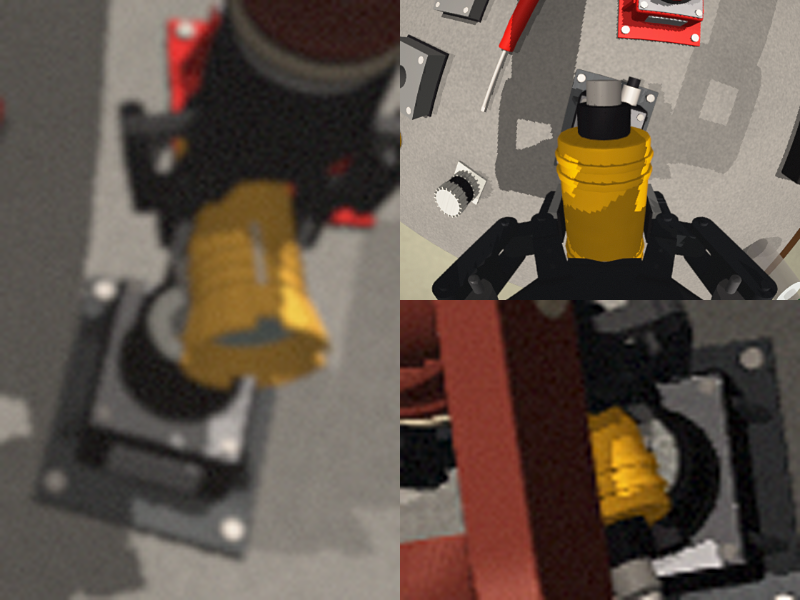

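The wrist crop shows the lamp level in the jaws. The scene crop shows its lens side over the hub, slightly to one side of the hub ring. The stem is hidden, so I work out the lamp's origin along its axis from end features on the barrel.

```bash
python3 - <<'E'
from h import *
c,T,S=load('w3'),load('top0'),load('scene0')
u4=lambda x,y:(180+(x-400)/2-.25,84+(y-300)/2-.25)
P=lambda n,X:print(n,np.round(X,4))
P('rear rim(-50), z .12',atz(c,*u4(602,309),.12,1))
P('top black end(-78)',atz(T,357.5,208.8,.103))
P('top rear rim',atz(T,300+174/3.008,125+230/3,.118))
P('top lens front',atz(T,300+176/3.008,125+24/3,.1245))
P('top rib+',atz(T,300+176/3.008,125+68/3,.118));
# image-based comparison: column of mean intensity down the barrel centreline in w3, print edges
g=cv2.cvtColor(c['img'],6)[:,279:284].mean(1)
d=np.diff(g); 
for v in range(75,240):
    if abs(d[v])>6: print(v+.5,round(d[v],1),np.round(atz(c,281,v+.5,.119,1)[0],4))
print('--top')
g=cv2.cvtColor(T['img'],6)[:,355:358].mean(1); d=np.diff(g)
for v in range(128,220):
    if abs(d[v])>7: print(v+.5,round(d[v],1),np.round(atz(T,357,v+.5,.119)[0],4))
E
```

```text
rear rim(-50), z .12 [ 0.5052 -0.1543  0.12  ]
top black end(-78) [ 0.4884 -0.1564  0.103 ]
top rear rim [ 0.4992 -0.155   0.118 ]
top lens front [ 0.6253 -0.1586  0.1245]
top rib+ [ 0.5995 -0.1589  0.118 ]
86.5 10.4 0.5038
87.5 68.2 0.5046
88.5 26.2 0.5054
97.5 -15.4 0.5124
98.5 16.6 0.5132
101.5 -9.4 0.5155
102.5 9.8 0.5163
108.5 -10.2 0.521
110.5 7.6 0.5226
113.5 -18.0 0.5249
114.5 26.4 0.5257
158.5 -15.2 0.5606
159.5 -12.4 0.5614
197.5 17.0 0.5929
198.5 16.4 0.5938
208.5 -8.2 0.6024
228.5 44.4 0.6204
229.5 39.4 0.6213
230.5 -12.0 0.6222
231.5 -62.8 0.6231
232.5 -54.6 0.624
--top
131.5 23.3 0.6299
132.5 26.3 0.628
139.5 10.7 0.6146
144.5 -27.7 0.6052
145.5 15.0 0.6033
146.5 12.7 0.6014
147.5 8.0 0.5995
148.5 -20.3 0.5976
149.5 24.0 0.5957
151.5 -36.0 0.592
152.5 35.7 0.5901
153.5 -53.7 0.5882
154.5 55.0 0.5863
156.5 -9.7 0.5826
157.5 10.0 0.5807
158.5 -41.3 0.5788
159.5 42.0 0.5769
189.5 11.0 0.5213
191.5 -51.0 0.5176
192.5 47.7 0.5158
193.5 -24.3 0.514
194.5 27.3 0.5122
198.5 -122.3 0.5048
199.5 -39.3 0.503
200.5 -11.0 0.5012
208.5 107.7 0.4866
209.5 47.3 0.4848
214.5 -25.7 0.4758
215.5 -91.7 0.474
216.5 69.0 0.4722
```

Call:
move_arm([
  [-0.18, 0.03, 0, 0, 0, 0, -1],
  [0, 0, 0.8, 0, 0, 0, -1],
  [0, 0, 0.8, 0, 0, 0, -1],
  [0, 0, 0.5, 0, 0, 0, -1],
  [0, 0, 0.3, 0, 0, 0, -1],
  [0, 0, 0.3, 0, 0, 0, -1],
  [0, 0, 0.3, 0, 0, 0, -1],
  [0, 0, 0, 0, 0, 0, -1],
  [0, 0, 0, 0, 0, 0, -1],
])

```text
time: 10.2
tool_pos: [0.5174, 0.1916, 0.1528]
tool_rot: [-0.001, -0.212, 0.977, -0.0]
contact_force: [-0.9, -2.1, -6.3]
gripper_width: 0.567
grasp_force: 64.2
```

Call:
move_arm([
  [0, 0, 0.3, 0, 0, 0, -1],
  [0, 0, 0.3, 0, 0, 0, -1],
  [0, 0, 0.3, 0, 0, 0, -1],
  [0, 0, 0.3, 0, 0, 0, -1],
  [0, 0, 0, 0, 0, 0, -1],
  [0, 0, 0, 0, 0, 0, -1],
])

```text
time: 10.7
tool_pos: [0.5175, 0.1916, 0.1405]
tool_rot: [-0.0, -0.212, 0.977, -0.0]
contact_force: [-1.2, -3.5, -6.2]
gripper_width: 0.572
grasp_force: 64.2
```

Call:
move_arm([
  [0.05, -0.05, 0.3, 0, 0, 0, -1],
  [0, 0, 0.3, 0, 0, 0, -1],
  [0, 0, 0.3, 0, 0, 0, -1],
  [0, 0, 0, 0, 0, 0, -1],
  [0, 0, 0, 0, 0, 0, -1],
])

```text
time: 11.12
tool_pos: [0.5172, 0.1913, 0.1314]
tool_rot: [-0.0, -0.212, 0.977, 0.0]
contact_force: [0.6, -3.1, -7.3]
gripper_width: 0.566
grasp_force: 64.4
```

Call:
move_arm([
  [0.03, -0.04, 0.3, 0, 0, 0, -1],
  [0, 0, 0.3, 0, 0, 0, -1],
  [0, 0, 0.3, 0, 0, 0, -1],
  [0, 0, 0.3, 0, 0, 0, -1],
  [0, 0, 0, 0, 0, 0, -1],
  [0, 0, 0, 0, 0, 0, -1],
])

```text
time: 11.62
tool_pos: [0.5181, 0.1913, 0.1237]
tool_rot: [0.001, -0.212, 0.977, 0.0]
contact_force: [-7.9, -3.2, 12.1]
gripper_width: 0.567
grasp_force: 66.1
```

Call:
move_arm([
  [0.07, 0.0, 0.2, 0, 0, 0, -1],
  [0, 0, 0.2, 0, 0, 0, -1],
  [0, 0, 0.2, 0, 0, 0, -1],
  [0, 0, 0, 0, 0, 0, -1],
  [0, 0, 0, 0, 0, 0, -1],
])

```text
time: 12.03
tool_pos: [0.5183, 0.1913, 0.1205]
tool_rot: [0.002, -0.212, 0.977, 0.0]
contact_force: [-11.9, -4.3, 20.4]
gripper_width: 0.566
grasp_force: 67.0
```

Call:
move_arm([
  [0.15, 0.03, 0.2, 0, 0, 0, -1],
  [0.05, 0.02, 0.2, 0, 0, 0, -1],
  [0, 0, 0, 0, 0, 0, -1],
  [0, 0, 0, 0, 0, 0, -1],
])

```text
time: 12.37
tool_pos: [0.5183, 0.1913, 0.1199]
tool_rot: [0.004, -0.212, 0.977, 0.0]
contact_force: [-14.2, -5.8, 31.5]
gripper_width: 0.565
grasp_force: 67.9
```

```bash
python3 - <<'E'
from h import *
s=grab('scene','s9');w=grab('wrist','w9')
st=manip.state();print({k:np.round(st[k],4) for k in('time','tool_pos','tool_rot','contact_force','ft_torque')})
u=proj(s,np.array([.517,.191,.12])).astype(int);x,y=u[0]-50,u[1]-75;print(x,y)
A=cv2.resize(s['img'][y:y+150,x:x+100],(400,600),interpolation=cv2.INTER_CUBIC)
B=cv2.resize(w['img'][20:320,100:500],(400,300));C=cv2.resize(w['img'][100:220,200:360],(400,300),interpolation=cv2.INTER_CUBIC)
cv2.imwrite('pics/c9.png',np.hstack([A,np.vstack([B,C])]))
E
```

```text
{'time': np.float64(12.4667), 'tool_pos': array([0.5183, 0.1913, 0.12  ]), 'tool_rot': array([ 4.100e-03, -2.124e-01,  9.772e-01,  3.000e-04]), 'contact_force': array([-14.8828,  -5.7009,  31.7617]), 'ft_torque': array([-0.6652,  2.4771,  0.0549])}
321 162
```

View pics/c9.png

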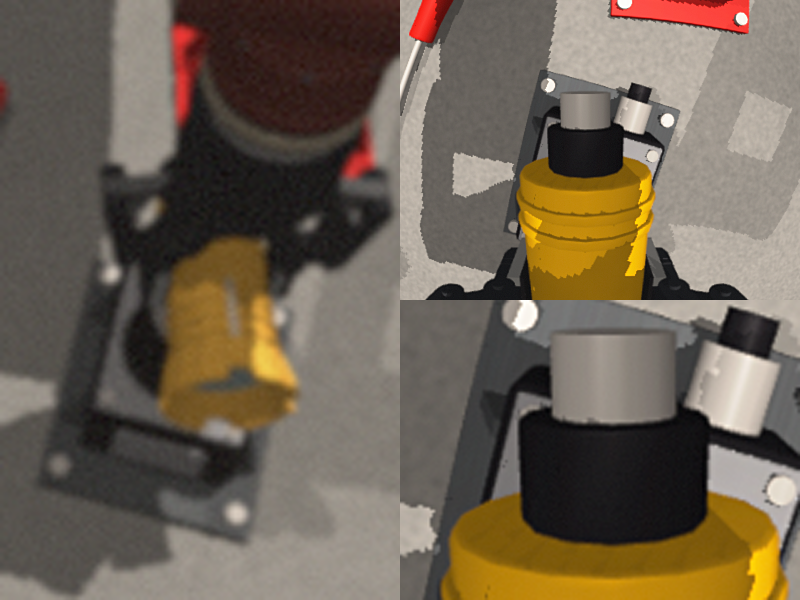

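Call:
move_arm([
  [0.15, 0.05, 0, 0, 0, 0, -1],
  [0.15, 0.05, 0, 0, 0, 0, -1],
  [0, 0, 0, 0, 0, 0, -1],
  [0, 0, 0, 0, 0, 0, -1],
])

```text
time: 12.8
tool_pos: [0.5176, 0.1912, 0.1198]
tool_rot: [0.008, -0.212, 0.977, 0.0]
contact_force: [-5.5, -2.5, 24.6]
gripper_width: 0.567
grasp_force: 67.2
```

```bash
python3 - <<'E'
from h import *
s,w,s7,w7=load('s9'),load('w9'),load('s7'),load('w7')
a=np.radians(24.5);ex=np.array([np.cos(a),np.sin(a),0]);h=np.array([.517,.191,.11])
for z in (0,.003,.006): print(z,proj(s,h+.05*ex+[0,0,.0685+z]),proj(s,h+.018*ex+[0,0,.0685+z]))
print('seen',(321+236/4,162+336/4),(321+232/4,162+280/4))
st=manip.state();print({k:np.round(st[k],4) for k in('time','tool_pos','tool_rot','contact_force','ft_torque')})
E
```

```text
0 [379.0106318  246.23060186] [377.41060477 231.59966796]
0.003 [379.31420399 245.51392078] [377.7036037  230.85326024]
0.006 [379.61962075 244.79288498] [377.99834873 230.10240438]
seen (380.0, 246.0) (379.0, 232.0)
{'time': np.float64(12.8), 'tool_pos': array([0.5176, 0.1912, 0.1198]), 'tool_rot': array([ 7.600e-03, -2.122e-01,  9.772e-01,  1.000e-04]), 'contact_force': array([-5.4946, -2.5384, 24.5959]), 'ft_torque': array([-0.5272,  0.8323,  0.0016])}
```

The flange is home: the arm meets a stiff stop at the predicted height, the scene view agrees within a pixel or two, and about 25 N of push remains. I'm handing in.

```bash
python3 -c "
from plant import manip
print(manip.job_done()); s=manip.state(); print(s['time'],s['tool_pos'],s['contact_force'],s['grasp_force'])"
```

```text
the job is handed in; nothing more can be done
None
the job is handed in; nothing more can be done
```

I fitted the lamp to the black pan unit with its key in the keyway, and handed the job in at 12.8 s with the arm still gripping and pressing it home; no verdict came back, but force, height and camera view all agree it is fully seated.

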